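# Pull the bayonet strainer from the glaze tank

### The arm

A 6-joint arm with a two-finger parallel gripper is mounted at the origin on the work surface. World frame = base frame: x ahead of the robot, y to its left, z up, the work surface at z = 0. Lengths are in m, angles in rad, forces in N, time in s.
With the tool pointing down it reaches from about 0.35 to 0.975 m from the base axis. Payload 4.9 kg.
Tool frame: the origin (TCP) lies midway between the tips of the shut fingers; the grasp point (between the pads) lies 19 mm behind it; z points along the fingers, y is the line along which they close (so a half turn about z gives the same grasp; the last joint's range is limited). The gripper opens to 85 mm and grips with 20 to 120 N. Pads are 22 mm wide; open, the fingers measure 114 mm over their backs; the gripper's body (76 mm by 85 mm) begins 54 mm behind the grasp point. The pads swing forward as they close: fully open they stand 13 mm farther back than shut.
Start: joints at [-1.268, 0.053, 1.613, -0, 1.476, -0.119], TCP at [0.256, -0.57, 0.231] pointing down, gripper open.
Joint ranges: [-3.01, 3.01], [-1.01, 2.22], [0.06, 2.58], [-1.02, 4.17], [0.09, 2.62], [-3.14, 3.14]. Speed limits (rad/s): [2.57, 2.57, 3.14, 3.14, 3.14, 3.14].

### API

Orientations are given as a unit quaternion [w, x, y, z].
In Python, from plant import * gives the robot as it stands.
- The arm moves only by the tool jog_arm, never from a script. Its argument "targets" is a list of rows, each a list of 3 entries, a list of its own where there are three numbers: the shift along the tool's x, y, z in units of 25 mm (1.0 is 25 mm), then the turn, a rotation vector about the tool's x, y, z in units of 8 degrees (1.0 is 8 degrees), then the opening in per cent of the stroke, from 0 (shut) to 100 (fully open). A call has 1 to 8 rows; each row is the pose to reach, as a shift and turn from the pose commanded when the call began, along the tool's axes at that moment; what a row does not reach only later rows make up. A row lasts 1/8 s, in which the tool goes at most 62.5 mm and 10.7 degrees, less where a joint would pass 70% of its speed; a pose out of reach is approached as far as the arm can. A call with a gripper value outside its range is refused whole. The fingers move at their own pace and stop on an object; the grip force is fixed at half the most. Time passes only in rows, so rows that repeat a pose let the fingers close. It gives the time, the measured TCP pose, the force, the opening and the grip force at its end, in the units of the state.
- state(): the state, without advancing time (a new reading comes with each control period).
- grab_frame(name): name is "side" or "top" or "wrist"; returns (picture, depth): 420x560x3 uint8, red, green, blue; 420x560 float32, m along the optical axis (not along the pixel's ray), 0 where there is no reading.
- camera_params(name): a dict with "fovy" (degrees; the focal length in pixels is half the picture's height over the tangent of half this angle, whatever the lens; pixels are square), "cx", "cy" (the principal point, pixels), "rvec" (rotation vector, rad) and "tvec" (3), from world to camera coordinates, as OpenCV has them; the wrist camera has in their place "hand_eye" (4x4, takes a point from camera to tool coordinates, whose origin is the TCP and whose axes are the flange's). Camera axes: x right, y down, z forward; pixel columns grow to the right and rows downward; lengths in m; the calibration is good to about 2 mm. A picture is of the moment at which its call begins: read the wrist's pose just before it. camera_params takes no time and is no camera call.
- job_done(): hands the job in; it is judged then, once.
The state is a dict: "time": time; "joint_pos": joint angles; "joint_vel": joint speeds; "joint_efforts": joint torques, N m; "tool_pos": TCP position; "tool_rot": TCP orientation; "contact_force": force on the tool from outside, world axes, zero at the start; "ft_torque": the same for the moment, N m; "gripper_width": opening from 0.0 (shut) to 1.0 (fully open); "grasp_force": force on a finger pad.
Only numpy, scipy, OpenCV 4.12 (cv2) and the standard library are available. Lean on these libraries where they do the work, as an engineer would, in place of code of your own. Each camera call takes 0.05 s, during which the arm holds its last target. There are 200 camera calls.

### The job

The glaze tank's strainer has to come out for washing. Swing the stop arm well clear of the strainer's handle, turn the handle anticlockwise (seen from above) all the way to its stop, lift the strainer out and, keeping it upright, set it down gently so that it stands in the square drain tray (not the bowl). Then push the tank's slide shutter fully home over the open mouth, leaving the bottles, jar and tub as they are.

Things in the scene. Friction and masses are not known exactly. Their poses are not given: they have to be found in the camera images.
- tank: White box-shaped straining tank fixed to the table, 170 x 360 x 100 mm (x, y, z). Origin under its centre, z up. The strainer's mouth is in the deck (z 100) at (0, -75), the stop arm's hinge at (0, -164); the shutter parks at the +y end. Low rails (top at z 118) run along y at x = +-77, 12 wide.
- mouth (a point): Centre of the tank's round mouth (75 mm hole), at deck height, 100 mm above the table: the axis about which the strainer turns. Two steel claws (tops 115 mm above the table, radius 51 to 74) hold down the strainer's lugs; they stand 50 and 230 degrees anticlockwise from the tank's x axis.
- open_mark (a point): Same point as the mouth, but its x axis shows the direction of the strainer's handle (either way round) when it is turned fully to its stop: 128 degrees anticlockwise from the tank's x axis.
- strainer: Strainer, 0.3 kg: steel basket (70 diameter, 65 deep), grey flange (92 diameter, z 65-71) with two lugs along +-x (24 wide, to radius 60), upright bar handle on top, 128 long (along x), 16 wide, z 83-113. Origin under the basket, z up. Locked: origin 35 mm above the table, x axis 43-57 degrees from the tank's. Free of the claws after 45 degrees of turn, stop at 78. Lift 70+ to clear.
- latch (a joint): Steel stop arm on an upright hinge: 0 closed (points along the tank's +y, into the path of the bar handle, which cannot push it away), grows anticlockwise seen from above (its tip swings to the tank's -x, then -y) to 1.9; stiff, stays where it is left; 1.2 or more is well clear.
- latch_hinge (a point): Hinge of the stop arm, at the arm's top face, 130 mm above the table. The arm is 14 wide, reaches 45 mm from the hinge and lies 118 to 130 mm above the table.
- latch_pin (a point): Top centre of the upright pin on the stop arm (12 mm diameter, 22 mm from the hinge, its top 164 mm above the table, 34 mm above the arm): push it sideways to swing the arm.
- shutter (a joint): Slide shutter of the tank, in m: 0 parked, 0.170 fully home over the mouth; moves to the tank's -y; stays where it is left (friction about 2 N).
- shutter_grip (a point): Top centre of the shutter's upright grip bar (70 mm long along the tank's x, 14 thick, 34 high, top 157 mm above the table). It stands in the middle of the aluminium shutter plate (164 x 130 mm, top 123 mm above the table).
- tray: Square grey drain tray fixed to the table, 160 x 160 x 35 mm, walls 5, floor 5 mm thick. Origin under its centre, z up.
- bowl: Round white bowl fixed to the table, 144 mm diameter, 55 high. It may lie on either side of the tray. Not to be used.
- bottle_a: small cream squeeze bottle, 42 mm across, 105 mm high, stands between tank and tray. Bystander; origin under its centre.
- jar: small brown screw-top jar, 48 mm across, 75 mm high, stands between tank and tray. Bystander; origin under its centre.
- bottle_b: brown squeeze bottle, 54 mm across, 170 mm high, behind. Bystander; origin under its centre.
- bottle_c: cream squeeze bottle, 58 mm across, 190 mm high, behind. Bystander; origin under its centre.
- bottle_d: grey-green squeeze bottle, 52 mm across, 160 mm high, behind. Bystander; origin under its centre.
- bottle_e: brown squeeze bottle, 52 mm across, 150 mm high, on the left. Bystander; origin under its centre.
- tub: white lidded tub, 124 mm across, 120 mm high, on the right. Bystander; origin under its centre.

How it is judged:
By the outcome, as a careful person would: the job done as asked, in the order asked, and still so for the second after the job is handed in, with the robot touching nothing.
It also fails if it takes over 72 s, if anything falls off the work surface, if the arm or the gripper's body presses on something with over 40 N, if the wrist force passes 120 N, or if a joint passes its speed limit or range.

## Working session

There is one attempt and no reset: what is moved stays moved. The work goes in short steps, Python scripts to look and compute and a tool call to move; the robot and the scene stay as the last step left them, time stands still between calls to the robot, and variables do not carry over. Pictures are saved under pics/ and viewed, at most 10 in all, crops included, and the job is handed in when it is done.

Besides the shell and the picture viewer there is one more tool, called after "Call:" as name(argument=value, ...) on one line, values as JSON. jog_arm: Moves the arm, as the interface text tells. Its arguments: {"type":"object","properties":{"targets":{"type":"array"}},"required":["targets"]}

```bash
ls; mkdir -p pics; cat > h.py <<'E'
from plant import *
import numpy as np, cv2
from scipy.spatial.transform import Rotation as R
def cam(n,st=None):
    p=camera_params(n); f=210/np.tan(np.radians(p["fovy"])/2)
    if "hand_eye" in p:
        T=np.eye(4); q=st["tool_rot"]; T[:3,:3]=R.from_quat([q[1],q[2],q[3],q[0]]).as_matrix(); T[:3,3]=st["tool_pos"]
        M=T@np.array(p["hand_eye"])
    else:
        r=R.from_rotvec(np.ravel(p["rvec"])).as_matrix(); M=np.eye(4); M[:3,:3]=r.T; M[:3,3]=-r.T@np.ravel(p["tvec"])
    return f,p["cx"],p["cy"],M
def pts(d,c):
    f,cx,cy,M=c; v,u=np.mgrid[:d.shape[0],:d.shape[1]]
    P=np.stack([(u-cx)/f*d,(v-cy)/f*d,d],-1)@M[:3,:3].T+M[:3,3]; P[d<=0]=np.nan; return P
def ray(uv,z,c):
    f,cx,cy,M=c; uv=np.atleast_2d(uv).astype(float)
    D=np.c_[(uv-[cx,cy])/f,np.ones(len(uv))]@M[:3,:3].T
    return M[:3,3]+D*((z-M[2,3])/D[:,2])[:,None]
def shot(n):
    st=state(); im,d=grab_frame(n); cv2.imwrite(f"pics/{n}_{st['time']:.2f}.png",im[...,::-1]); np.savez(f"/tmp/{n}.npz",im=im,d=d)
    return st,im,d,cam(n,st)
def tool(st):
    q=st["tool_rot"]; return R.from_quat([q[1],q[2],q[3],q[0]])
E
python3 - <<'E'
from h import *
for n in("side","top","wrist"):
    st,im,d,c=shot(n); print(n,c[0],c[3].round(3).tolist(),camera_params(n))
print(st)
E
ls pics
```

```text
pics
side 539.0921571988016 [[0.973, -0.171, 0.157, 0.362], [-0.232, -0.766, 0.6, -0.922], [0.017, -0.62, -0.784, 1.35], [0.0, 0.0, 0.0, 1.0]] {'fovy': 42.56618373755876, 'cx': 281.9900272976805, 'cy': 206.08639311499266, 'rvec': array([ 2.46023536, -0.28155868,  0.12170325]), 'tvec': array([-0.5892937 ,  0.19367503,  1.55563438])}
top 529.095811785286 [[-0.025, -0.982, 0.188, 0.299], [-1.0, 0.024, -0.007, 0.028], [0.002, -0.188, -0.982, 1.68], [0.0, 0.0, 0.0, 1.0]] {'fovy': 43.29660625242183, 'cx': 280.3080660203146, 'cy': 217.4877906673131, 'rvec': array([ 2.09748032, -2.15045052,  0.20660046]), 'tvec': array([0.03162796, 0.60911591, 1.59367122])}
wrist 368.85202245651885 [[0.409, -0.877, -0.252, 0.321], [-0.913, -0.393, -0.111, -0.541], [-0.002, 0.275, -0.961, 0.373], [0.0, 0.0, 0.0, 1.0]] {'fovy': 59.308661652991844, 'cx': 281.0997387564114, 'cy': 210.1192251500906, 'hand_eye': array([[-7.56536298e-04, -9.61443937e-01, -2.74999969e-01,
         7.08678934e-02],
       [ 9.99999712e-01, -7.09887611e-04, -2.69159815e-04,
         1.16459164e-04],
       [ 6.35630014e-05, -2.7500009
[... 196 characters left out ...]
508e-02,  1.61414798e+00, -3.18372392e-05,
        1.47599305e+00, -1.19007200e-01]), 'joint_vel': array([-0.00073751, -0.0018979 , -0.00312528,  0.00048762, -0.00115087,
       -0.0004689 ]), 'joint_efforts': array([ 1.07827407e-04, -3.94903851e+01, -3.71362782e+01, -1.03080063e-04,
        3.93295442e-03,  1.71600163e-05]), 'tool_pos': array([ 0.25571425, -0.56968122,  0.23016747]), 'tool_rot': array([-9.33297155e-04,  9.77839046e-01,  2.09355960e-01, -1.01932364e-04]), 'contact_force': array([-0.38656015, -0.12070931, -0.5386233 ]), 'ft_torque': array([-0.02007043,  0.0171348 , -0.008028  ]), 'grasp_force': 0.0, 'gripper_width': 1.001509366750232}
side_0.00.png
top_0.05.png
wrist_0.10.png
```

View pics/side_0.00.png

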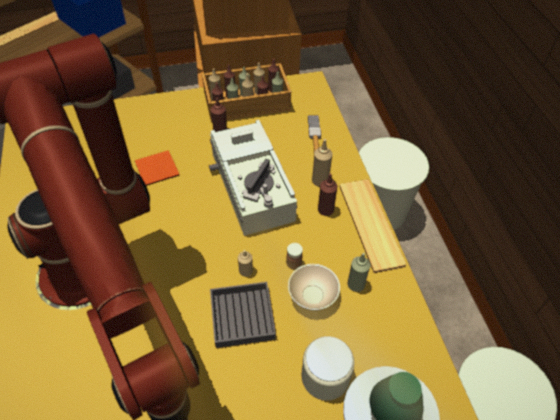

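View pics/top_0.05.png

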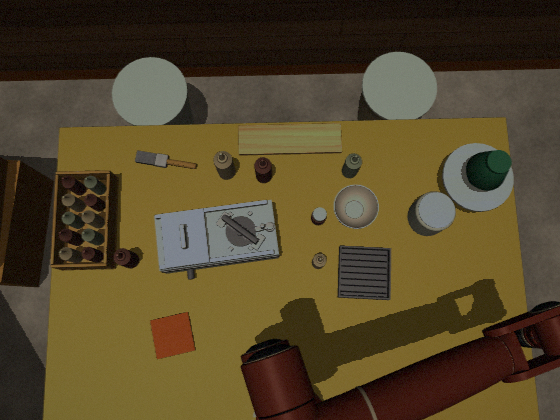

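The side view shows the tank at (255,180), the tray at (243,313), and the bowl at (314,290). In the top view the shutter grip is at (183,236), the handle at (240,230), the latch near (267,227), the tray at (364,272), the jar at (319,215) and bottle_a at (319,260).

```bash
python3 - <<'E'
from h import *
z=np.load('/tmp/top.npz'); im,d=z['im'],z['d']; c=cam('top'); P=pts(d,c)
t=P[330:380,60:120]; print("table z",np.nanmedian(P[300:400,60:130,2]))
def comp(mask,seed,name):
    n,l,s,_=cv2.connectedComponentsWithStats(mask.astype(np.uint8)); k=l[seed[1]-4:seed[1]+5,seed[0]-4:seed[0]+5].ravel(); k=k[k>0]
    m=l==np.bincount(k).argmax(); q=P[m]; r=cv2.minAreaRect(q[:,:2].astype(np.float32)*1000); print(name,m.sum(),"rect mm",np.round(r[0],1),np.round(r[1],1),round(r[2],1),"z",np.nanmedian(q[:,2]).round(3),np.nanmax(q[:,2]).round(3)); return m
Z=np.nan_to_num(P[...,2])
comp((Z>.085)&(Z<.20),(165,225),"tank")
comp((Z>.140)&(Z<.175),(240,230),"handle"); comp((Z>.14)&(Z<.17),(183,236),"grip")
comp((Z>.02)&(Z<.05),(345,250),"tray"); comp((Z>.02)&(Z<.07),(355,190),"bowl")
for n,s in(("bottle_a",(319,261)),("jar",(319,215)),("b?",(264,168)),("c?",(224,162)),("e",(123,257)),("tub",(434,211))): comp(Z>.03,s,n)
# tray dark mask contour
hsv=cv2.cvtColor(im,cv2.COLOR_RGB2HSV)
m=((hsv[...,1]<110)&(im.max(2)<150)).astype(np.uint8); m[:235]=0;m[305:]=0;m[:,:330]=0;m[:,400:]=0
q=ray(np.argwhere(m)[:,::-1],.03,c); r=cv2.minAreaRect(q[:,:2].astype(np.float32)*1000); print("tray colour",r)
big=cv2.resize(im[185:285,145:295],None,fx=5,fy=5,interpolation=cv2.INTER_CUBIC); cv2.imwrite('pics/topcrop.png',np.clip(big[...,::-1]*1.3,0,255).astype(np.uint8))
E
```

```text
table z -0.0003748795836875374
tank 6739 rect mm [552.7 213. ] [172.5 361. ] 6.5 z 0.114 0.167
handle 228 rect mm [563.1 138.2] [128.3  16.4] 52.0 z 0.147 0.157
grip 135 rect mm [543.4 304.1] [70.4 16. ] 7.7 z 0.155 0.167
tray 428 rect mm [ 435.8 -241.4] [160.9 161. ] 85.5 z 0.033 0.045
bowl 828 rect mm [ 642.  -222.3] [139.4 143. ] 88.3 z 0.038 0.063
bottle_a 163 rect mm [472.1 -98.9] [39.9 39.7] 63.9 z 0.075 0.107
jar 204 rect mm [ 614.2 -104. ] [44.8 44.5] 28.8 z 0.073 0.085
b? 346 rect mm [763.   67.6] [52.5 53.7] 88.7 z 0.119 0.176
c? 422 rect mm [778.8 187.1] [55.  58.1] 89.3 z 0.132 0.197
e 4873 rect mm [618.7 592.1] [301.8 249.1] 0.5 z 0.086 0.155
tub 5435 rect mm [ 694.5 -538.9] [218.3 346.3] 21.3 z 0.101 0.261
tray colour ((435.488525390625, -239.90029907226562), (162.05859375, 162.6536407470703), 86.3229751586914)
```

View pics/topcrop.png

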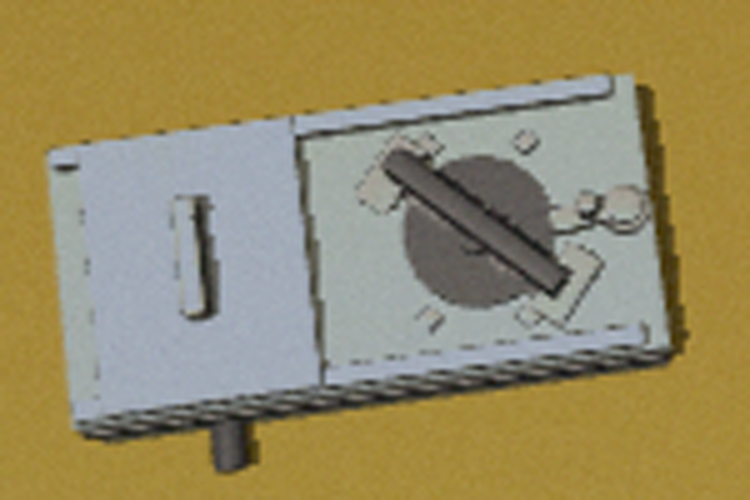

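```bash
cat >> h.py <<'E'
def down(yaw):
    a=np.radians(yaw); return R.from_matrix(np.array([[np.cos(a),np.sin(a),0],[np.sin(a),-np.cos(a),0],[0,0,-1]]))
def plan(rows):
    """rows: x,y,z (mm), yaw of tool x (deg) -> shift/turn units from the pose now"""
    st=state(); T=tool(st); print("t",round(st["time"],2),"tcp mm",(st["tool_pos"]*1000).round(1),"yaw",np.degrees(np.arctan2(*T.as_matrix()[[1,0],0])).round(1),"F",st["contact_force"].round(1),"w",round(st["gripper_width"],3),"gf",round(st["grasp_force"],1))
    for x,y,z,w in rows:
        s=T.inv().apply(np.array([x,y,z])/1000-st["tool_pos"])/.025; r=np.degrees((T.inv()*down(w)).as_rotvec())/8
        print([x,y,z,w],s.round(2).tolist(),r.round(2).tolist())
E
python3 -c "
from h import *
plan([(420,-250,290,38),(605,77,260,52),(605,77,200,52)])"
```

```text
t 0.15 tcp mm [ 255.7 -569.8  230.3] yaw 24.2 F [0.2 0.4 0.3] w 0.998 gf 0.0
[420, -250, 290, 38] [11.23, -8.98, -2.37] [-0.01, -0.0, -1.73]
[605, 77, 260, 52] [23.34, -17.88, -1.15] [-0.01, -0.0, -3.48]
[605, 77, 200, 52] [23.34, -17.88, 1.25] [-0.01, -0.0, -3.48]
```

Call:
jog_arm(targets=[[[2.5,-2,-2.4],[0,0,-0.5],0],[[11.2,-9,-2.4],[0,0,-1.7],0],[[11.2,-9,-2.4],[0,0,-1.7],0],[[11.2,-9,-2.4],[0,0,-1.7],0],[[11.2,-9,-2.4],[0,0,-1.7],0],[[11.2,-9,-2.4],[0,0,-1.7],0],[[11.2,-9,-2.4],[0,0,-1.7],0],[[15,-12,-2.2],[0,0,-2.4],0]])

```text
time: 1.15
tool_pos: [0.4476, -0.1967, 0.2886]
tool_rot: [0.001, 0.93, 0.368, -0.0]
contact_force: [-0.5, -0.3, 0.7]
gripper_width: -0.002
grasp_force: 0.0
```

```bash
python3 -c "
from h import *
plan([(605,77,260,52),(605,77,200,52)])"
```

```text
t 1.15 tcp mm [ 447.6 -196.7  288.6] yaw 43.2 F [-0.5 -0.3  0.7] w -0.002 gf 0.0
[605, 77, 260, 52] [12.09, -3.68, 1.13] [0.01, 0.01, -1.1]
[605, 77, 200, 52] [12.09, -3.68, 3.53] [0.01, 0.01, -1.1]
```

Call:
jog_arm(targets=[[[12.1,-3.7,1.1],[0,0,-1.1],0],[[12.1,-3.7,1.1],[0,0,-1.1],0],[[12.1,-3.7,1.1],[0,0,-1.1],0],[[12.1,-3.7,1.1],[0,0,-1.1],0],[[12.1,-3.7,1.1],[0,0,-1.1],0],[[12.1,-3.7,1.1],[0,0,-1.1],0],[[12.1,-3.7,1.1],[0,0,-1.1],0]])

```text
time: 2.02
tool_pos: [0.6045, 0.0792, 0.2605]
tool_rot: [0.0, 0.898, 0.44, -0.001]
contact_force: [-0.7, 0.2, 0.2]
gripper_width: 0.002
grasp_force: 0.0
```

```bash
python3 - <<'E'
from h import *
st,im,d,c=shot("wrist"); P=pts(d,c); Z=np.nan_to_num(P[...,2])
for lo,hi in((.156,.172),(.138,.154)):
    n,l,s,_=cv2.connectedComponentsWithStats(((Z>lo)&(Z<hi)).astype(np.uint8))
    for k in range(1,n):
        if s[k,4]>30: q=P[l==k]; print(lo,s[k].tolist(),(np.nanmean(q,0)*1000).round(1),[np.round(v,1) for v in cv2.minAreaRect(q[:,:2].astype(np.float32)*1000)])
plan([(605,77,154,52),(588,74,154,52),(576,79,154,52),(564,78,154,52),(553,72,154,52),(546,64.5,154,52),(544,60,154,52)])
E
ls pics
```

```text
0.156 [483, 62, 30, 20, 427] [763.9  69.5 165.1] [array([765.,  69.]), array([10.4,  9.8]), np.float64(21.7)]
0.156 [240, 237, 18, 20, 276] [571.7  73.2 163.2] [array([570.9,  72.6]), array([11.3, 11.6]), np.float64(57.9)]
0.138 [466, 61, 27, 27, 414] [761.6  70.8 145.7] [array([762.8,  70. ]), array([16.9, 10.1]), np.float64(57.5)]
0.138 [167, 78, 37, 180, 4463] [569.5 142.3 147.6] [array([565.7, 139.6]), array([127.4,  16.7]), np.float64(51.9)]
0.138 [243, 229, 16, 14, 114] [574.3  75.3 146. ] [array([573.2,  74.6]), array([ 6.5, 11.9]), np.float64(41.0)]
t 2.08 tcp mm [604.3  78.7 260.9] yaw 52.1 F [-0.2 -0.3  0.3] w 0.0 gf 0.0
[605, 77, 154, 52] [-0.03, 0.06, 4.28] [-0.0, 0.01, 0.01]
[588, 74, 154, 52] [-0.55, -0.4, 4.28] [-0.0, 0.01, 0.01]
[576, 79, 154, 52] [-0.68, -0.9, 4.28] [-0.0, 0.01, 0.01]
[564, 78, 154, 52] [-1.01, -1.26, 4.28] [-0.0, 0.01, 0.01]
[553, 72, 154, 52] [-1.47, -1.46, 4.28] [-0.0, 0.01, 0.01]
[546, 64.5, 154, 52] [-1.88, -1.49, 4.28] [-0.0, 0.01, 0.01]
[544, 60, 154, 52] [-2.07, -1.44, 4.28] [-0.0, 0.01, 0.01]
side_0.00.png
top_0.05.png
topcrop.png
wrist_0.10.png
wrist_2.02.png
```

Call:
jog_arm(targets=[[[0,0,2],[0,0,0],0],[[0,0,4.3],[0,0,0],0],[[0,0,4.3],[0,0,0],0],[[0,0,4.3],[0,0,0],0]])

```text
time: 2.58
tool_pos: [0.6056, 0.079, 0.1563]
tool_rot: [0.001, 0.898, 0.439, 0.001]
contact_force: [1.0, -1.0, -0.2]
gripper_width: -0.004
grasp_force: 0.0
```

Call:
jog_arm(targets=[[[-0.5,-0.5,0],[0,0,0],0],[[-0.6,-0.75,0],[0,0,0],0],[[-0.7,-1,0],[0,0,0],0],[[-1,-1.3,0],[0,0,0],0],[[-1.3,-1.45,0],[0,0,0],0],[[-1.6,-1.5,0],[0,0,0],0],[[-1.9,-1.5,0],[0,0,0],0],[[-2.1,-1.45,0],[0,0,0],0]])

```text
time: 3.58
tool_pos: [0.543, 0.061, 0.154]
tool_rot: [-0.001, 0.898, 0.44, -0.0]
contact_force: [-0.3, 2.3, 2.4]
gripper_width: -0.0
grasp_force: 1.5
```

```bash
python3 - <<'E'
from h import *
plan([(544,60,154,52)])
st,im,d,c=shot("wrist"); P=pts(d,c); Z=np.nan_to_num(P[...,2])
n,l,s,_=cv2.connectedComponentsWithStats(((Z>.135)&(Z<.172)).astype(np.uint8))
for k in range(1,n):
    if s[k,4]>30: q=P[l==k]; print(s[k].tolist(),(np.nanmean(q,0)*1000).round(1))
E
ls pics
```

```text
t 3.58 tcp mm [543.  61. 154.] yaw 52.2 F [-0.3  2.3  2.4] w -0.0 gf 1.5
[544, 60, 154, 52] [-0.01, 0.05, -0.0] [-0.01, -0.0, 0.02]
[176, 0, 56, 245, 10628] [559.3 129.9 147.6]
[246, 257, 95, 57, 1723] [553.4  58.  160.8]
side_0.00.png
top_0.05.png
topcrop.png
wrist_0.10.png
wrist_2.02.png
wrist_3.58.png
```

```bash
python3 - <<'E'
from h import *
plan([(548,75,170,52),(552,85,230,52),(564.5,139,230,52)])
E
```

```text
t 3.62 tcp mm [542.7  60.3 153.7] yaw 52.2 F [-1.2  1.8  2.9] w -0.001 gf 1.6
[548, 75, 170, 52] [0.59, -0.19, -0.65] [-0.01, 0.01, 0.02]
[552, 85, 230, 52] [1.01, -0.32, -3.05] [-0.01, 0.01, 0.02]
[564.5, 139, 230, 52] [3.02, -1.25, -3.05] [-0.01, 0.01, 0.02]
```

Call:
jog_arm(targets=[[[0.6,-0.2,-0.6],[0,0,0],0],[[1,-0.3,-2.5],[0,0,0],0],[[3,-1.25,-3],[0,0,0],100],[[3,-1.25,-3],[0,0,0],100],[[3,-1.25,-3],[0,0,0],100],[[3,-1.25,-3],[0,0,0],100]])

```text
time: 4.38
tool_pos: [0.5645, 0.1386, 0.2278]
tool_rot: [-0.0, 0.898, 0.439, -0.001]
contact_force: [0.5, 0.5, -0.8]
gripper_width: 0.847
grasp_force: 0.0
```

```bash
python3 - <<'E'
from h import *
st,im,d,c=shot("wrist"); P=pts(d,c); Z=np.nan_to_num(P[...,2])
n,l,s,_=cv2.connectedComponentsWithStats(((Z>.135)&(Z<.172)).astype(np.uint8))
for k in range(1,n):
    if s[k,4]>30: q=P[l==k]; print(s[k].tolist(),(np.nanmean(q,0)*1000).round(1),[np.round(v,1) for v in cv2.minAreaRect(q[:,:2].astype(np.float32)*1000)])
plan([(564.5,139,118,52)])
cv2.imwrite("pics/w1.png",im[...,::-1])
E
```

```text
[11, 0, 97, 67, 3766] [535.4 300.1 152.2] [array([538.2, 303.7]), array([52.8, 14.6]), np.float64(5.8)]
[268, 114, 27, 193, 4830] [568.8 143.8 148.2] [array([565.7, 139.8]), array([126.9,  16. ]), np.float64(52.0)]
[341, 313, 25, 41, 647] [555.4  47.4 155. ] [array([554.5,  45. ]), array([12.2, 11.6]), np.float64(63.3)]
t 4.42 tcp mm [564.5 138.4 227.9] yaw 52.1 F [-0.4  0.8  0.3] w 0.925 gf 0.0
[564.5, 139, 118, 52] [0.02, -0.01, 4.39] [-0.01, 0.01, 0.01]
```

View pics/w1.png

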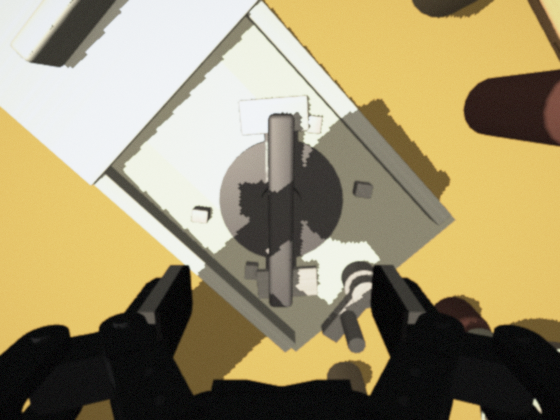

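The handle runs vertically at column 281, rows 115–305, between the open fingers. The stop arm's hinge is at (360,280) and its pin at (352,330), which puts the arm at about 1.76 rad, well clear. Next I grasp the handle.

Call:
jog_arm(targets=[[[0,0,2],[0,0,0],100],[[0,0,4],[0,0,0],100],[[0,0,4.4],[0,0,0],100],[[0,0,4.4],[0,0,0],60],[[0,0,4.4],[0,0,0],0],[[0,0,4.4],[0,0,0],0],[[0,0,4.4],[0,0,0],0],[[0,0,4.4],[0,0,0],0]])

```text
time: 5.42
tool_pos: [0.566, 0.1394, 0.1205]
tool_rot: [0.0, 0.898, 0.44, 0.001]
contact_force: [1.0, 0.4, 4.6]
gripper_width: 0.174
grasp_force: 61.0
```

```bash
python3 - <<'E'
from h import *
plan([(565,139,118,92),(565,139,118,134.5)]); print(state()["ft_torque"])
E
```

```text
t 5.42 tcp mm [566.  139.4 120.5] yaw 52.2 F [1.  0.4 4.6] w 0.174 gf 61.0
[565, 139, 118, 92] [-0.04, -0.02, 0.1] [0.02, -0.01, -4.98]
[565, 139, 118, 134.5] [-0.04, -0.02, 0.1] [0.02, -0.0, -10.29]
[0.02005293 0.10231668 0.04185163]
```

Call:
jog_arm(targets=[[[0,0,0],[0,0,-0.6],0],[[0,0,0],[0,0,-1.2],0],[[0,0,0],[0,0,-1.9],0],[[0,0,0],[0,0,-2.6],0],[[0,0,0],[0,0,-3.3],0],[[0,0,0],[0,0,-4],0],[[0,0,0],[0,0,-4.7],0],[[0,0,0],[0,0,-5.4],0]])

```text
time: 6.42
tool_pos: [0.566, 0.1396, 0.1205]
tool_rot: [0.001, 0.672, 0.74, 0.001]
contact_force: [0.2, 1.3, 5.5]
gripper_width: 0.177
grasp_force: 61.0
```

```bash
python3 - <<'E'
from h import *
plan([(565,139,118,134.5)]); print(state()["ft_torque"])
E
```

```text
t 6.42 tcp mm [566.  139.6 120.5] yaw 95.5 F [0.2 1.3 5.5] w 0.177 gf 61.0
[565, 139, 118, 134.5] [-0.02, -0.04, 0.1] [0.02, 0.0, -4.87]
[ 0.17394225  0.18786017 -0.21420387]
```

Call:
jog_arm(targets=[[[0,0,0],[0,0,-0.7],0],[[0,0,0],[0,0,-1.4],0],[[0,0,0],[0,0,-2.1],0],[[0,0,0],[0,0,-2.8],0],[[0,0,0],[0,0,-3.5],0],[[0,0,0],[0,0,-4.1],0],[[0,0,0],[0,0,-4.6],0],[[0,0,0],[0,0,-4.6],0]])

```text
time: 7.42
tool_pos: [0.566, 0.1398, 0.1205]
tool_rot: [0.001, 0.405, 0.914, 0.001]
contact_force: [-0.6, 1.2, 6.0]
gripper_width: 0.173
grasp_force: 61.0
```

```bash
python3 - <<'E'
from h import *
plan([(565,139,118,134.5)]); print(state()["ft_torque"])
E
```

```text
t 7.42 tcp mm [566.  139.8 120.5] yaw 132.2 F [-0.6  1.2  6. ] w 0.173 gf 61.0
[565, 139, 118, 134.5] [0.0, -0.05, 0.1] [0.02, 0.01, -0.29]
[0.2371873  0.2114642  0.10638679]
```

Call:
jog_arm(targets=[[[0,0,0],[0,0,-0.15],0],[[0,0,0],[0,0,-0.3],0],[[0,0,0],[0,0,-0.4],0],[[0,0,0],[0,0,-0.5],0],[[0,0,0],[0,0,-0.5],0]])

```text
time: 8.05
tool_pos: [0.5651, 0.1386, 0.1205]
tool_rot: [0.0, 0.375, 0.927, -0.0]
contact_force: [-4.2, -2.9, 8.0]
gripper_width: 0.174
grasp_force: 62.5
```

```bash
python3 - <<'E'
from h import *
plan([(565,139,118,134.5)]); print(state()["ft_torque"])
E
```

```text
t 8.05 tcp mm [565.1 138.6 120.5] yaw 136.0 F [-4.2 -2.9  8. ] w 0.174 gf 62.5
[565, 139, 118, 134.5] [0.01, 0.01, 0.1] [-0.0, 0.0, 0.19]
[-0.32625384  0.75671761 -0.98381466]
```

At the stop: the torque rises to about 1 N m at 136 degrees. Now the lift.

Call:
jog_arm(targets=[[[0,0,-0.2],[0,0,0.1],0],[[0,0,-0.6],[0,0,0.1],0],[[0,0,-1.2],[0,0,0.1],0],[[0,0,-2],[0,0,0.1],0],[[0,0,-3],[0,0,0.1],0],[[0,0,-4],[0,0,0.1],0],[[0,0,-5.2],[0,0,0.1],0],[[0,0,-6.4],[0,0,0.1],0]])

```text
time: 9.05
tool_pos: [0.5649, 0.1393, 0.2816]
tool_rot: [0.001, 0.379, 0.925, 0.0]
contact_force: [0.8, -0.5, -2.2]
gripper_width: 0.18
grasp_force: 59.9
```

```bash
python3 - <<'E'
from h import *
st,im,d,c=shot("side"); print(st["ft_torque"])
plan([(530,0,280,120),(436,-240,280,87),(436,-240,280,110),(436,-240,110,110)])
E
cd pics; ls side*
```

```text
[-0.00724452 -0.03046429 -0.00145372]
t 9.1 tcp mm [566.9 139.5 287.2] yaw 135.4 F [1.1 1.  2.7] w 0.176 gf 60.1
[530, 0, 280, 120] [-2.87, -5.01, 0.27] [0.06, 0.04, 1.92]
[436, -240, 280, 87] [-6.93, -14.49, 0.22] [0.07, 0.02, 6.05]
[436, -240, 280, 110] [-6.93, -14.49, 0.22] [0.06, 0.03, 3.17]
[436, -240, 110, 110] [-6.89, -14.54, 7.02] [0.06, 0.03, 3.17]
side_0.00.png
side_9.05.png
```

View pics/side_9.05.png

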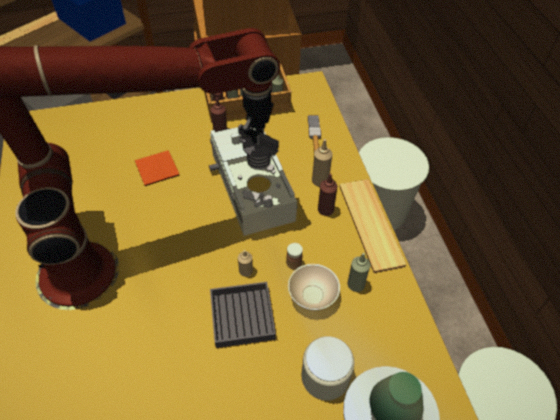

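The strainer hangs clear above the tank and the mouth is open at (259,184). The tray at (243,313) is free. I carry it over smoothly.

Call:
jog_arm(targets=[[[-0.3,-0.6,0],[0,0,0.2],0],[[-0.8,-1.7,0],[0,0,0.5],0],[[-1.4,-3,0],[0,0,0.8],0],[[-2.1,-4.4,0],[0,0,1.1],0],[[-2.8,-5.9,0],[0,0,1.4],0],[[-3.5,-7.4,0],[0,0,1.7],0],[[-4.2,-8.8,0],[0,0,2],0],[[-4.9,-10.2,0],[0,0,2.3],0]])

```text
time: 10.1
tool_pos: [0.471, -0.1297, 0.2769]
tool_rot: [-0.001, 0.524, 0.852, -0.0]
contact_force: [0.2, -0.2, -2.3]
gripper_width: 0.18
grasp_force: 59.9
```

```bash
python3 - <<'E'
from h import *
plan([(437,-240,280,110),(437,-240,110,110)])
E
```

```text
t 10.1 tcp mm [ 471.  -129.7  276.9] yaw 116.8 F [ 0.2 -0.2 -2.3] w 0.18 gf 59.9
[437, -240, 280, 110] [-3.32, -3.2, -0.12] [-0.02, -0.01, 0.85]
[437, -240, 110, 110] [-3.33, -3.19, 6.68] [-0.02, -0.01, 0.85]
```

Call:
jog_arm(targets=[[[-0.6,-0.6,0],[0,0,0.3],0],[[-1.4,-1.4,0],[0,0,0.6],0],[[-2.2,-2.2,0],[0,0,0.85],0],[[-2.9,-2.8,0],[0,0,0.85],0],[[-3.3,-3.2,0],[0,0,0.85],0],[[-3.3,-3.2,0.5],[0,0,0.85],0],[[-3.3,-3.2,1.5],[0,0,0.85],0],[[-3.3,-3.2,2.5],[0,0,0.85],0]])

```text
time: 11.1
tool_pos: [0.4388, -0.2371, 0.2143]
tool_rot: [-0.001, 0.572, 0.82, 0.0]
contact_force: [0.2, -0.1, -2.9]
gripper_width: 0.172
grasp_force: 60.0
```

```bash
python3 - <<'E'
from h import *
st,im,d,c=shot("side")
cv2.imwrite("pics/s2.png",cv2.resize(im[220:380,150:350],None,fx=3,fy=3)[...,::-1])
plan([(437,-240,100,110),(437,-240,90.5,110)])
E
```

```text
t 11.15 tcp mm [ 437.1 -235.7  210. ] yaw 110.2 F [-1.6  1.  -6.2] w 0.176 gf 59.8
[437, -240, 100, 110] [-0.19, -0.04, 4.4] [-0.03, -0.05, 0.03]
[437, -240, 90.5, 110] [-0.19, -0.04, 4.78] [-0.03, -0.05, 0.03]
```

View pics/s2.png

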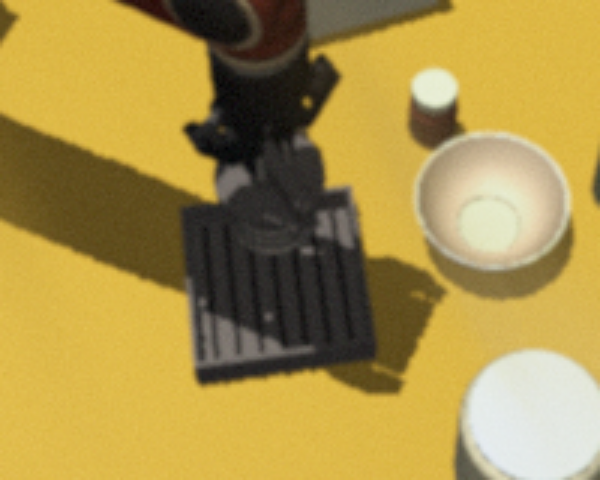

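The strainer hangs upright over the tray (crop centre (270,220)), clear of the bowl at (490,200) and the jar at (434,105). Lowering now.

Call:
jog_arm(targets=[[[-0.2,0,1],[0,0,0],0],[[-0.2,0,2],[0,0,0],0],[[-0.2,0,3],[0,0,0],0],[[-0.2,0,3.7],[0,0,0],0],[[-0.2,0,4.1],[0,0,0],0],[[-0.2,0,4.3],[0,0,0],0],[[-0.2,0,4.4],[0,0,0],0],[[-0.2,0,4.4],[0,0,0],0]])

```text
time: 12.15
tool_pos: [0.4411, -0.2431, 0.1068]
tool_rot: [0.0, 0.572, 0.82, -0.0]
contact_force: [0.4, 0.5, -2.3]
gripper_width: 0.179
grasp_force: 59.9
```

```bash
python3 - <<'E'
from h import *
plan([(437,-240,90.5,110)])
E
```

```text
t 12.15 tcp mm [ 441.1 -243.1  106.8] yaw 110.2 F [ 0.4  0.5 -2.3] w 0.179 gf 59.9
[437, -240, 90.5, 110] [0.17, -0.11, 0.65] [0.0, 0.01, 0.02]
```

Call:
jog_arm(targets=[[[0.1,-0.1,0.1],[0,0,0],0],[[0.1,-0.1,0.2],[0,0,0],0],[[0.1,-0.1,0.3],[0,0,0],0],[[0.1,-0.1,0.4],[0,0,0],0],[[0.1,-0.1,0.45],[0,0,0],0],[[0.1,-0.1,0.5],[0,0,0],0],[[0.1,-0.1,0.55],[0,0,0],0],[[0.1,-0.1,0.55],[0,0,0],0]])

```text
time: 13.15
tool_pos: [0.4376, -0.2413, 0.0923]
tool_rot: [-0.0, 0.572, 0.82, 0.0]
contact_force: [0.2, -1.0, -2.1]
gripper_width: 0.178
grasp_force: 59.9
```

Call:
jog_arm(targets=[[[0,0,0.04],[0,0,0],0],[[0,0,0.08],[0,0,0],0],[[0,0,0.08],[0,0,0],0]])

```text
time: 13.52
tool_pos: [0.4377, -0.2414, 0.0905]
tool_rot: [0.0, 0.572, 0.82, -0.0]
contact_force: [0.7, -0.5, -1.4]
gripper_width: 0.172
grasp_force: 60.2
```

Call:
jog_arm(targets=[[[0,0,0.04],[0,0,0],0],[[0,0,0.08],[0,0,0],0],[[0,0,0.08],[0,0,0],0]])

```text
time: 13.9
tool_pos: [0.4379, -0.2417, 0.0905]
tool_rot: [-0.0, 0.572, 0.82, -0.0]
contact_force: [-5.2, 2.4, 9.0]
gripper_width: 0.173
grasp_force: 61.5
```

It touched at 90.5 mm, as computed. I ease off, release and rise.

Call:
jog_arm(targets=[[[0,0,-0.05],[0,0,0],0],[[0,0,-0.05],[0,0,0],25],[[0,0,-0.05],[0,0,0],45],[[0,0,-0.05],[0,0,0],60],[[0,0,-0.05],[0,0,0],60],[[0,0,-1],[0,0,0],60],[[0,0,-3],[0,0,0],60],[[0,0,-5.5],[0,0,0],60]])

```text
time: 14.9
tool_pos: [0.4367, -0.2407, 0.2257]
tool_rot: [-0.002, 0.572, 0.82, 0.0]
contact_force: [1.5, -0.8, 0.9]
gripper_width: 0.599
grasp_force: 0.0
```

```bash
python3 - <<'E'
from h import *
a=np.radians(6.5); H=np.array([543.8,304])+3*np.array([-np.sin(a),np.cos(a)])
g=(544.5,304.5)
plan([(480,-60,290,80),(561,352,280,6.5),(561,352,200,96.5),(*g,200,96.5)])
E
```

```text
t 14.9 tcp mm [ 436.7 -240.7  225.7] yaw 110.2 F [ 1.5 -0.8  0.9] w 0.599 gf 0.0
[480, -60, 290, 80] [6.19, 4.11, -2.56] [-0.02, -0.02, 3.77]
[561, 352, 280, 6.5] [20.55, 12.84, -2.13] [-0.03, -0.0, 12.96]
[561, 352, 200, 96.5] [20.54, 12.84, 1.07] [-0.02, -0.02, 1.71]
[544.5, 304.5, 200, 96.5] [18.98, 11.57, 1.06] [-0.02, -0.02, 1.71]
```

```bash
python3 - <<'E'
from h import *
st,im,d,c=shot("side")
plan([(538,351,250,96.5)])
cv2.imwrite("pics/s3.png",cv2.resize(im[220:380,150:350],None,fx=3,fy=3)[...,::-1])
E
```

```text
t 14.95 tcp mm [ 440.7 -243.6  237.4] yaw 110.2 F [ 3.1 -1.3  7.3] w 0.601 gf 0.0
[538, 351, 250, 96.5] [20.97, 11.86, -0.66] [0.06, 0.08, 1.71]
```

View pics/s3.png

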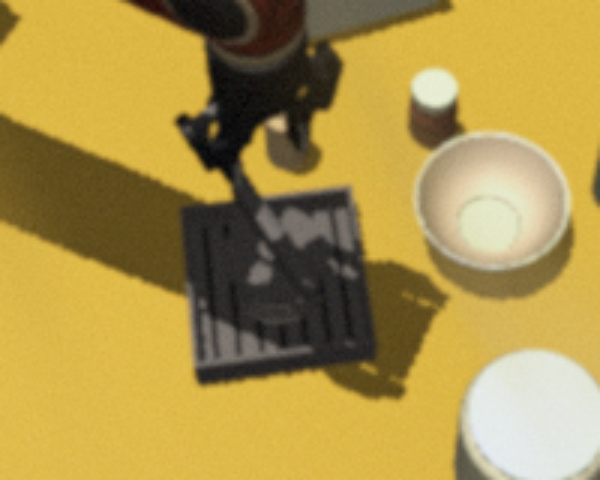

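The strainer stands free in the tray (crop (275,265)), bottle_a at (292,150) is upright, and the fingers are clear above. On to the shutter.

Call:
jog_arm(targets=[[[1,0.6,-0.7],[0,0,0.2],30],[[3,1.7,-0.7],[0,0,0.4],0],[[5,2.8,-0.7],[0,0,0.6],0],[[7,4,-0.7],[0,0,0.8],0],[[9,5.1,-0.7],[0,0,1],0],[[11,6.2,-0.7],[0,0,1.2],0],[[13,7.4,-0.7],[0,0,1.4],0],[[15,8.5,-0.7],[0,0,1.7],0]])

```text
time: 15.95
tool_pos: [0.508, 0.186, 0.2434]
tool_rot: [0.0, 0.666, 0.746, 0.0]
contact_force: [-0.1, -0.8, 0.3]
gripper_width: -0.001
grasp_force: 0.0
```

```bash
python3 - <<'E'
from h import *
plan([(538,351,250,96.5),(538,351,136,96.5)])
E
```

```text
t 15.95 tcp mm [508.  186.  243.4] yaw 96.5 F [-0.1 -0.8  0.3] w -0.001 gf 0.0
[538, 351, 250, 96.5] [6.42, 1.94, -0.26] [0.01, 0.0, 0.0]
[538, 351, 136, 96.5] [6.42, 1.94, 4.3] [0.01, 0.0, 0.0]
```

Call:
jog_arm(targets=[[[2,0.6,-0.2],[0,0,0],0],[[4.2,1.3,-0.2],[0,0,0],0],[[6,1.9,-0.2],[0,0,0],0],[[6.4,1.95,0],[0,0,0],0],[[6.4,1.95,0],[0,0,0],0]])

```text
time: 16.58
tool_pos: [0.5374, 0.3484, 0.2422]
tool_rot: [-0.0, 0.665, 0.747, -0.001]
contact_force: [-1.1, -0.5, -0.2]
gripper_width: -0.001
grasp_force: 0.0
```

```bash
python3 - <<'E'
from h import *
st,im,d,c=shot("wrist"); P=pts(d,c); Z=np.nan_to_num(P[...,2])
n,l,s,_=cv2.connectedComponentsWithStats(((Z>.145)&(Z<.172)).astype(np.uint8))
for k in range(1,n):
    if s[k,4]>30: q=P[l==k]; print(s[k].tolist(),(np.nanmean(q,0)*1000).round(1),[np.round(v,1) for v in cv2.minAreaRect(q[:,:2].astype(np.float32)*1000)])
plan([(538,351,136,96.5)])
st,im,d,c=shot("top"); P=pts(d,c); Z=np.nan_to_num(P[...,2])
for z0,z1 in((.10,.13),(.065,.085)):
    m=(Z>z0)&(Z<z1); m[:230]=0; m[310:]=0; m[:,330:][:,70:]=0; m[:,:330]=0; q=P[m]
    if len(q)>5: print(z0,len(q),(np.nanmean(q,0)*1000).round(1),[np.round(v,1) for v in cv2.minAreaRect(q[:,:2].astype(np.float32)*1000)])
E
```

```text
[236, 261, 29, 26, 362] [518.6 306.5 154.1] [array([519.1, 306.7]), array([22.1, 12. ]), np.float64(47.4)]
[299, 261, 39, 26, 602] [571.3 311.9 154.8] [array([568.2, 309. ]), array([26.2, 13.4]), np.float64(6.2)]
t 16.62 tcp mm [537.6 347.7 242.7] yaw 96.6 F [-0.1 -0.4 -0.1] w -0.003 gf 0.0
[538, 351, 136, 96.5] [0.13, 0.04, 4.27] [-0.01, 0.01, 0.01]
0.1 242 [ 436.7 -242.6  117.6] [array([ 437.1, -243.5]), array([ 16. , 128.3]), np.float64(20.2)]
0.065 546 [ 436.1 -243.9   75.3] [array([ 436.4, -242.9]), array([ 91.3, 103.9]), np.float64(58.6)]
```

The strainer stands upright at the tray's centre, its handle top at 118 mm as expected. I descend behind the grip bar and push.

Call:
jog_arm(targets=[[[0.1,0.2,1.5],[0,0,0],0],[[0.1,0.2,3.2],[0,0,0],0],[[0.1,0.2,4.1],[0,0,0],0],[[0.1,0.2,4.2],[0,0,0],0],[[0.1,0.2,4.2],[0,0,0],0]])

```text
time: 17.3
tool_pos: [0.5436, 0.3516, 0.1403]
tool_rot: [0.0, 0.666, 0.746, 0.001]
contact_force: [-0.3, 0.7, -0.1]
gripper_width: 0.002
grasp_force: 0.0
```

Call:
jog_arm(targets=[[[-0.4,0,0],[0,0,0],0],[[-0.8,0,0],[0,0,0],0],[[-1.2,0,0],[0,0,0],0],[[-1.8,0,0],[0,0,0],0],[[-2.5,0,0],[0,0,0],0],[[-3.2,0,0],[0,0,0],0],[[-3.9,0,0],[0,0,0],0],[[-4.6,0,0],[0,0,0],0]])

```text
time: 18.3
tool_pos: [0.5559, 0.236, 0.1385]
tool_rot: [-0.0, 0.666, 0.746, 0.0]
contact_force: [0.4, 1.8, 1.1]
gripper_width: -0.001
grasp_force: 1.3
```

```bash
python3 - <<'E'
from h import *
plan([(565,157,138,96.5)])
E
```

```text
t 18.3 tcp mm [555.9 236.  138.5] yaw 96.5 F [0.4 1.8 1.1] w -0.001 gf 1.3
[565, 157, 138, 96.5] [-3.18, 0.0, 0.02] [0.0, -0.0, 0.01]
```

Call:
jog_arm(targets=[[[-0.6,0,0],[0,0,0],0],[[-1.2,0,0],[0,0,0],0],[[-1.8,0,0],[0,0,0],0],[[-2.3,0,0],[0,0,0],0],[[-2.6,0,0],[0,0,0],0],[[-2.8,0,0],[0,0,0],0],[[-2.95,0,0],[0,0,0],0],[[-3.05,0,0],[0,0,0],0]])

```text
time: 19.3
tool_pos: [0.5643, 0.1615, 0.1383]
tool_rot: [-0.0, 0.665, 0.747, -0.0]
contact_force: [-1.2, 2.0, 1.5]
gripper_width: -0.001
grasp_force: 1.0
```

Call:
jog_arm(targets=[[[-0.06,0,0],[0,0,0],0],[[-0.12,0,0],[0,0,0],0],[[-0.18,0,0],[0,0,0],0],[[-0.18,0,0],[0,0,0],0]])

```text
time: 19.8
tool_pos: [0.5648, 0.1574, 0.1383]
tool_rot: [-0.0, 0.665, 0.746, 0.0]
contact_force: [-2.0, 4.1, 2.1]
gripper_width: 0.001
grasp_force: 2.1
```

Call:
jog_arm(targets=[[[-0.06,0,0],[0,0,0],0],[[-0.12,0,0],[0,0,0],0],[[-0.12,0,0],[0,0,0],0]])

```text
time: 20.18
tool_pos: [0.5648, 0.1574, 0.1384]
tool_rot: [-0.003, 0.665, 0.747, 0.002]
contact_force: [-0.9, 13.9, 0.9]
gripper_width: 0.0
grasp_force: 6.8
```

The shutter is against its stop (14 N, no motion). I back off and check.

Call:
jog_arm(targets=[[[0.4,0,0],[0,0,0],0],[[1.2,0,0],[0,0,0],0],[[1.2,0,-2],[0,0,0],0],[[1.2,0,-4.5],[0,0,0],0],[[3,-1,-6],[0,0,0],0],[[5,-2,-6],[0,0,0],0],[[7,-3,-6],[0,0,0],0],[[7,-3,-6],[0,0,0],0]])

```text
time: 21.18
tool_pos: [0.4688, 0.3223, 0.2887]
tool_rot: [0.0, 0.663, 0.748, 0.0]
contact_force: [-0.4, 0.6, 0.9]
gripper_width: -0.003
grasp_force: 0.0
```

```bash
python3 - <<'E'
from h import *
st,im,d,c=shot("side"); cv2.imwrite("pics/side_end.png",im[60:390,130:430][...,::-1].repeat(2,0).repeat(2,1)[:600])
st,im,d,c=shot("wrist"); P=pts(d,c); Z=np.nan_to_num(P[...,2])
n,l,s,_=cv2.connectedComponentsWithStats(((Z>.145)&(Z<.172)).astype(np.uint8))
for k in range(1,n):
    if s[k,4]>30: q=P[l==k]; print(s[k].tolist(),[np.round(v,1) for v in cv2.minAreaRect(q[:,:2].astype(np.float32)*1000)])
st,im,d,c=shot("top"); P=pts(d,c); Z=np.nan_to_num(P[...,2])
n,l,s,_=cv2.connectedComponentsWithStats(((Z>.14)&(Z<.2)).astype(np.uint8))
for k in range(1,n):
    if s[k,4]>10: q=P[l==k]; print("top",s[k].tolist(),[np.round(v,1) for v in cv2.minAreaRect(q[:,:2].astype(np.float32)*1000)])
plan([])
E
```

```text
top [217, 153, 12, 12, 108] [array([780.1, 187.8]), array([33., 34.]), np.float64(83.2)]
top [466, 152, 39, 39, 509] [array([ 705.2, -581.8]), array([118.6,  78.3]), np.float64(35.7)]
top [353, 155, 5, 5, 18] [array([ 771.3, -212.5]), array([10.9,  7.4]), np.float64(44.0)]
top [260, 159, 6, 7, 25] [array([761.3,  67. ]), array([14.2,  9.1]), np.float64(48.3)]
top [82, 213, 4, 3, 11] [array([617.8, 597.2]), array([9.5, 5.9]), np.float64(19.0)]
top [236, 217, 8, 24, 120] [array([562. , 137.9]), array([68.8, 14. ]), np.float64(6.5)]
top [270, 229, 4, 5, 18] [array([551.5,  43.5]), array([9.7, 9.8]), np.float64(75.3)]
top [271, 405, 28, 15, 105] [array([55.4, 22.1]), array([15.6, 80.5]), np.float64(22.8)]
t 21.32 tcp mm [471.  319.2 288.3] yaw 96.6 F [-0.2  0.1 -0.6] w 0.002 gf 0.0
```

View pics/side_end.png

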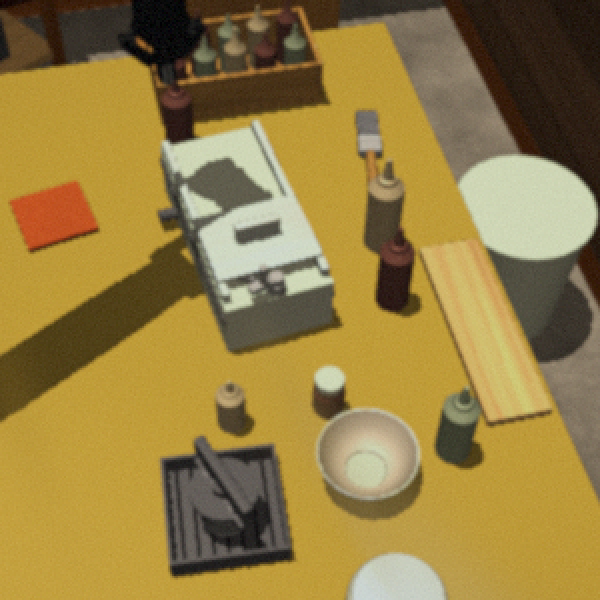

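The shutter is over the mouth (grip bar at crop (257,230), measured at the mouth's centre). The strainer stands upright in the tray at (222,495), and the bottles, jar and tub are in place. Handing in.

```bash
python3 -c "
from plant import *
print(job_done())"
```

```text
the job is handed in; nothing more can be done
None
```

The job is done and handed in at about 21 s: stop arm swung clear to about 1.76 rad, strainer turned to its stop, lifted out and standing upright in the drain tray, shutter pushed home against its stop, and the bottles, jar and tub left as they were; no verdict came back.

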